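Fetch the spare circuit card from behind the desk clutter and plug it into the rack

TASK

Stand the tin and the speaker, which block the spare circuit card, out of the way inside the low wooden tray; only then lift the card out of its holder and push it fully home, centred, into the one empty slot of the card rack. Then put the tin back in the middle of the round cork mat and the speaker back in the middle of the oblong cork mat, squared up with it. Keep the tin and the speaker upright throughout.

Things in the scene. Friction and masses are not known exactly. Their poses are not given: they have to be found in the camera images.
- tin: Closed round metal tin, 57 mm in diameter, 90 mm tall, 0.18 to 0.35 kg, loose. It starts in the middle of the round mat, about 51 mm in front (robot side) of the card. Origin: centre of its underside; z up.
- speaker: Small black desktop loudspeaker, an upright box 64 mm deep (its x) by 44 mm wide (its y) by 105 mm tall, 0.2 to 0.42 kg, loose. It starts in the middle of the oblong mat, beside the tin (centres 94 mm apart), the cones facing its -x, the side away from the card. Origin: centre of its underside; z up.
- card: Spare circuit card on its long edge in the holder, loose, 0.11 to 0.22 kg. Green board 4 mm thick (its x), 150 mm long (its y), 95 mm tall in all; chips 2 mm proud on one face; along its top edge runs an aluminium grip rail 12 mm thick and 14 mm high (81 to 95 mm above the origin). Origin: centre of its lower edge; z up. It may lean a few degrees. It may go in the slot either way round.
- holder: Narrow black foot with one groove, fixed to the desk: 24 mm (x) by 130 mm (y), 24 mm tall. The groove runs along y, is 6 mm wide and its floor is 6 mm above the desk; the card stands in it and lifts straight out. The two mats lie right in front of it, on its -x side. Origin: centre of its underside.
- slot: The one empty slot of the rack (a black rubber strip on its floor), the card's target; at any of the three inner places, a fixed card in the slot on either side. Runs along its y, 140 mm, ends open; 7 mm wide, rib tops sloping out to a 20 mm mouth. Origin: centre of the strip's underside, 6 mm above the desk; strip top (card seat) at 2 mm, straight walls end at 22, rib tops at 28 mm above it.
- rack: Grey card rack, fixed: 126 mm (x) by 140 mm (y), ribs 34 mm tall, five parallel slots along y at 20 mm pitch (x = -40, -20, 0, 20, 40 mm). Four of them hold fixed green cards, 150 mm long, 4 mm thick, whose tops are 68 mm above the desk and which have no rail. Origin: centre of its underside, on the desk.
- tray: Low open wooden tray, fixed, the side area: 220 mm (x) by 130 mm (y) outside, walls 5 mm thick and 18 mm tall, floor 5 mm thick. Empty at the start; room for the tin and the speaker one behind the other along its x. It lies on one side of the desk, the rack on the other; which is which changes. Origin: centre of its underside.
- mat_round: Round cork mat, 76 mm in diameter, 3 mm thick, fixed: the tin's place. Origin: centre of its underside.
- mat_oblong: Oblong cork mat, 76 mm (x) by 56 mm (y), 3 mm thick, fixed: the speaker's place, whose 64 mm side goes along the mat's 76 mm side. Origin: centre of its underside.
Mind the look-alikes: they are no part of the job. What is shaped like the mat_oblong but orange or pink is not meant.

How it is judged:
By the outcome, as a careful person would: the job done as asked, in the order asked, and still so for the second after the job is handed in, with the robot touching nothing.
It also fails if it takes over 138 s, if anything falls off the work surface, if the arm or the gripper's body presses on something with over 40 N, if the wrist force passes 120 N, or if a joint passes its speed limit or range.

ROBOT

A 7-joint arm with a two-finger parallel gripper is mounted at the origin on the work surface. World frame = base frame: x ahead of the robot, y to its left, z up, the work surface at z = 0. Lengths are in mm, angles in rad, forces in N, time in s.
With the tool pointing down it reaches from about 400 to 875 mm from the base axis. Payload 4.4 kg.
Tool frame: the origin (TCP) lies at the very end of the fingers, on their centre line; the grasp point (between the pads) lies 19 mm behind it; y points along the fingers, z is the direction in which the jaws open and shut, and the axes are right-handed (so a half turn about y gives the same grasp; the last joint's range is limited). The gripper opens to 85 mm and grips with 20 to 120 N. Pads are 22 mm wide; open, the fingers measure 114 mm over their backs; the gripper's body (76 mm by 85 mm) begins 54 mm behind the grasp point. The pads swing forward as they close: fully open they stand 13 mm farther back than shut.
Start: joints at [-1.24, 0.628, 0.038, 1.517, -0.027, 0.996, -0.02], TCP at [251.183, 599.521, 231.313] pointing down, gripper open.
Joint ranges: [-3.06, 3.06], [-0.37, 2.12], [-1.25, 1.32], [0.18, 2.47], [-1.1, 4.24], [0.23, 1.98], [-2.94, 2.94]. Speed limits (rad/s): [2.57, 2.57, 3.14, 3.14, 3.14, 3.14, 3.14].

INTERFACE

Orientations are given as [roll, pitch, yaw] about the fixed x, y, z axes, in that order (R = Rz(yaw) Ry(pitch) Rx(roll)).
In Python, from cell import * gives the robot as it stands.
- The arm moves only by the tool apply_moves, never from a script. Its argument "targets" is a list of rows, each a list of 6 numbers: the shift along the tool's x, y, z in units of 40 mm (1.0 is 40 mm), then the turn, a rotation vector about the tool's x, y, z in units of 8 degrees (1.0 is 8 degrees). A call has 1 to 12 rows; each row shifts and turns the commanded pose from where the row before left it, along the tool's axes as they then stand; what a row does not reach is not made up. A row lasts 1/8 s, in which the tool goes at most 62.5 mm and 10.7 degrees, less where a joint would pass 70% of its speed; a pose out of reach is approached as far as the arm can. A call is refused whole if a number of a shift passes 1 or a number of a turn 1, either way. A call with a gripper value outside its range is refused whole. "jaw" is the gripper command: -1 is shut, 1 is fully open, values between are in proportion, set as the call begins (left out, the last holds). The fingers move at their own pace and stop on an object; the grip force is fixed at half the most. Time passes only in rows, so rows that do not move let the fingers close. It gives the time, the measured TCP pose, the force and the opening at its end, in the units of the state.
- read_state(): the state, without advancing time (a new reading comes with each control period).
- get_image(name): name is "scene" or "top" or "wrist"; returns the picture (420x560x3 uint8, red, green, blue); there is no depth.
- calibration(name): a dict with "fx", "fy", "cx", "cy" (pixels), "world_from_camera" (4x4, takes a point from camera to world coordinates). Camera axes: x right, y down, z forward; pixel columns grow to the right and rows downward; lengths in mm; the calibration is good to about 2 mm. A picture is of the moment at which its call begins: read the wrist's pose just before it. calibration takes no time and is no camera call; for the wrist camera it gives the pose at the moment of the call.
- finish_job(): hands the job in, once; it reports no verdict.
The state is a dict: "clock": time; "qpos": joint angles; "qd": joint speeds; "tau": joint torques, N m; "eef_pos": TCP position; "tool_rot": TCP orientation; "force": force on the tool from outside, world axes, zero at the start; "torque": the same for the moment, N m; "width": finger opening in mm.
Only numpy, scipy, OpenCV 4.12 (cv2) and the standard library are available. Lean on these libraries where they do the work, as an engineer would, in place of code of your own. Each camera call takes 0.05 s, during which the arm holds its last target. There are 200 camera calls.

## Working session

There is one attempt and no reset: what is moved stays moved. The work goes in short steps, Python scripts to look and compute and a tool call to move; the robot and the scene stay as the last step left them, time stands still between calls to the robot, and variables do not carry over. Pictures are saved under pics/ and viewed, about 12 in all and at most 16, crops included, and the job is handed in when it is done.

Besides the shell and the picture viewer there is one more tool, called after "Request:" in YAML: its name, and indented under it one key for each argument. apply_moves: Moves the arm, as the interface text tells. Its arguments: {"type":"object","properties":{"targets":{"type":"array"},"jaw":{"type":"number"}},"required":["targets"]}

```bash
ls; mkdir -p pics
python3 - <<'E'
from cell import *
import cv2
print(read_state())
for n in ("scene","top"):
    im=get_image(n); cv2.imwrite(f"pics/{n}0.png",im[:,:,::-1]); c=calibration(n); print(n,{k:(v if not hasattr(v,'tolist') else v.tolist()) for k,v in c.items()})
E
```

```text
pics
{'clock': 0.0, 'qpos': array([-1.23977529,  0.62935754,  0.03840521,  1.51837668, -0.0270361 ,
        0.99627805, -0.01998381]), 'qd': array([-0.00010339,  0.00039844, -0.0005879 , -0.00035496, -0.00014782,
       -0.00083232, -0.00013237]), 'tau': array([-1.58954090e-04, -5.63391924e+01,  1.22604501e+00, -1.93450785e+01,
        1.09485170e-02,  1.05195094e-02,  8.45144967e-06]), 'eef_pos': array([250.91969943, 598.93834808, 230.37822308]), 'tool_rot': array([-1.57269978e+00,  2.60699919e-05, -3.96794987e-01]), 'force': array([0.12907574, 0.50147813, 0.04237759]), 'torque': array([-0.01719281,  0.02406133,  0.06093907]), 'width': 85.14831925325497}
scene {'fx': 464.2969023551982, 'fy': 464.2969023551982, 'cx': 275.22661713928557, 'cy': 209.8560438192364, 'world_from_camera': [[-0.8744638599353131, 0.3298585095714836, -0.3556772713153209, 1056.0451298798027], [0.485059609309139, 0.5862944704582754, -0.6488266096014526, 754.3033039666881], [-0.00548936097359366, -0.7399000997251789, -0.6726943654757127, 824.4022148800293], [0.0, 0.0, 0.0, 1.0]]}
top {'fx': 502.37301839116475, 'fy': 502.37301839116475, 'cx': 273.9567280032758, 'cy': 214.6012339881184, 'world_from_camera': [[-0.011746890000454055, -0.9878555432075807, 0.154930424156693, 500.9706069968716], [-0.9999299428566624, 0.011830629599607727, -0.00038155202640907876, -3.5818393416163126], [-0.0014560061775976483, -0.15492405222344421, -0.9879253099747362, 1016.8711861482022], [0.0, 0.0, 0.0, 1.0]]}
```

View pics/top0.png

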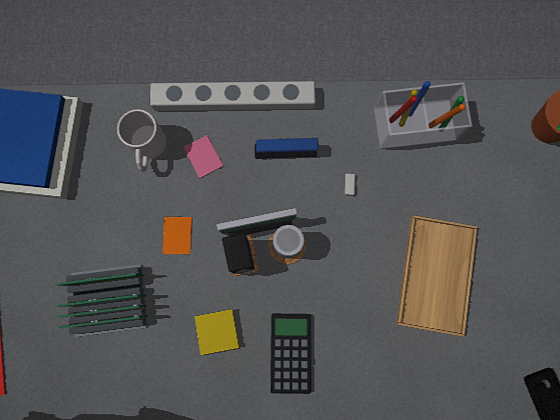

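View pics/scene0.png

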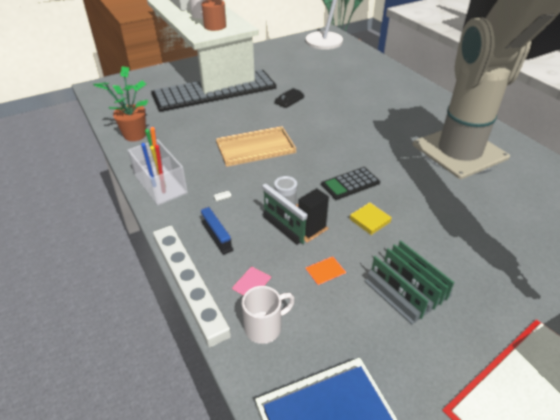

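The top picture shows the rack at left (108,300), the tray at right (438,275), the card at (257,222), the tin at (288,240) and the speaker at (239,253). The orange and pink pads are decoys. The scene view agrees.

```bash
cat > h.py <<'E'
from cell import *
import cv2, numpy as np
from scipy.spatial.transform import Rotation as R
def proj(c,P):
    T=np.linalg.inv(c["world_from_camera"]); P=np.atleast_2d(P)
    q=P@T[:3,:3].T+T[:3,3]; return np.c_[c["fx"]*q[:,0]/q[:,2]+c["cx"],c["fy"]*q[:,1]/q[:,2]+c["cy"]]
def back(c,uv,z):
    T=np.array(c["world_from_camera"]); uv=np.atleast_2d(uv)
    d=np.c_[(uv[:,0]-c["cx"])/c["fx"],(uv[:,1]-c["cy"])/c["fy"],np.ones(len(uv))]@T[:3,:3].T
    o=T[:3,3]; return o+d*((z-o[2])/d[:,2])[:,None]
def rot(s): return R.from_euler("xyz",s["tool_rot"])
E
python3 - <<'E'
from h import *
c=calibration("top")
def p(n,uv,z): print(n,back(c,uv,z).round(0)[:,:2].tolist())
p("tin top",[288,240],90);p("spk top",[[224,236],[248,234],[253,267],[229,272]],105)
p("rail",[[218,230],[297,213]],100);p("tray",[[412,216],[478,228],[465,335],[398,324]],18)
p("slot",[[72,295],[142,287]],34)
c=calibration("wrist");print(np.round(c["world_from_camera"],3),c["fx"],c["cx"],c["cy"])
s=read_state();print(rot(s).as_matrix().round(3))
im=cv2.imread("pics/top0.png")
a=cv2.resize(im[195:285,205:325],None,fx=5,fy=5,interpolation=cv2.INTER_CUBIC)
cv2.imwrite("pics/c1.png",a)
E
```

```text
tin top [[598.0, -29.0]]
spk top [[606.0, 88.0], [609.0, 44.0], [549.0, 35.0], [540.0, 78.0]]
rail [[617.0, 99.0], [647.0, -47.0]]
tray [[651.0, -282.0], [626.0, -412.0], [417.0, -372.0], [439.0, -243.0]]
slot [[502.0, 388.0], [516.0, 253.0]]
[[ 3.88000e-01  8.89000e-01  2.45000e-01  1.88463e+02]
 [ 9.22000e-01 -3.74000e-01 -1.03000e-01  6.24850e+02]
 [-0.00000e+00  2.66000e-01 -9.64000e-01  3.73006e+02]
 [ 0.00000e+00  0.00000e+00  0.00000e+00  1.00000e+00]] 293.91827741067965 276.83623592845805 209.8435988757622
[[ 0.922 -0.001  0.386]
 [-0.386 -0.002  0.922]
 [ 0.    -1.    -0.002]]
```

View pics/c1.png

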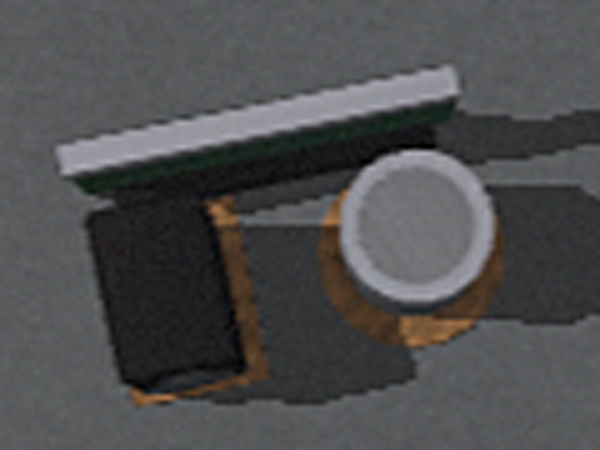

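Central crop: the rail ends are at about (60,160) and (458,80), the tin top is centred at (417,227), and the speaker top spans (88,210) to (245,380). Next I look at the rack with the wrist camera, then the card area.

Request:
apply_moves:
  targets:
    - [0.99,0,-0.6,0,0,0]
    - [0.99,0,-0.6,0,0,0]
    - [0.99,0,-0.6,0,0,0]
    - [0.99,0,-0.6,0,0,0]
    - [0.99,0,-0.6,0,0,0]
    - [0.99,0,-0.6,0,0,0]
    - [0.99,0,-0.6,0,0,0]
    - [0.99,0,-0.6,0,0,0]
    - [0,0,0,0,-0.89,0]
    - [0,0,0,0,-0.89,0]
    - [0,0,0,0,-0.89,0]
    - [0,0,0,0,-0.89,0]
  jaw: 1

```text
clock: 1.6
eef_pos: [468.9, 299.7, 230.9]
tool_rot: [-1.571, 0.001, 0.104]
force: [-1.1, -0.0, 0.1]
width: 85.4
```

Request:
apply_moves:
  targets:
    - [0,0,0,0,0,0]
    - [0,0,0,0,0,0]

```text
clock: 1.85
eef_pos: [469.1, 299.9, 231.1]
tool_rot: [-1.571, 0.0, 0.098]
force: [0.6, -0.3, -0.7]
width: 85.5
```

```bash
cat > snap.py <<'E'
import sys,pickle
from h import *
s=read_state();c=calibration("wrist");im=get_image("wrist")
pickle.dump((s,c),open(f"pics/{sys.argv[1]}.pkl","wb"));cv2.imwrite(f"pics/{sys.argv[1]}.png",im[:,:,::-1])
print(s["clock"],s["eef_pos"].round(1),s["tool_rot"].round(4),s["qpos"].round(2),s["force"].round(1),s["width"])
E
python3 snap.py w1
```

```text
1.85 [469.1 299.9 231.1] [-1.571e+00  4.000e-04  9.810e-02] [-0.56  0.49 -0.09  1.78  0.06  0.87  0.99] [ 0.6 -0.3 -0.7] 85.54578521378534
```

View pics/w1.png

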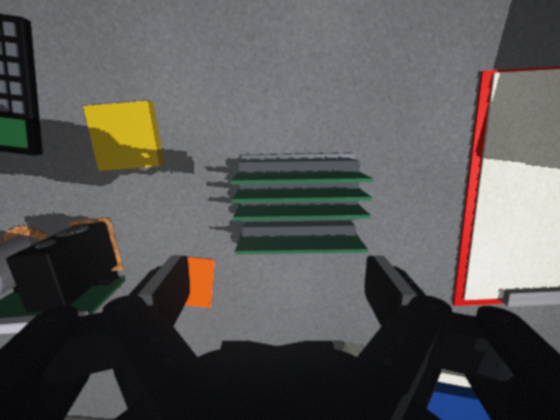

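The rack is at pixels (232–370, 153–252), its near side up. There are green cards at -40, -20, 0 and +40, so the empty slot is x=+20. I zoom in for measurement.

Run:
```python
import cv2
im=cv2.imread("pics/w1.png")
cv2.imwrite("pics/c2.png",cv2.resize(im[145:265,225:380],None,fx=5,fy=5,interpolation=cv2.INTER_CUBIC))
```

```text
(no output)
```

View pics/c2.png

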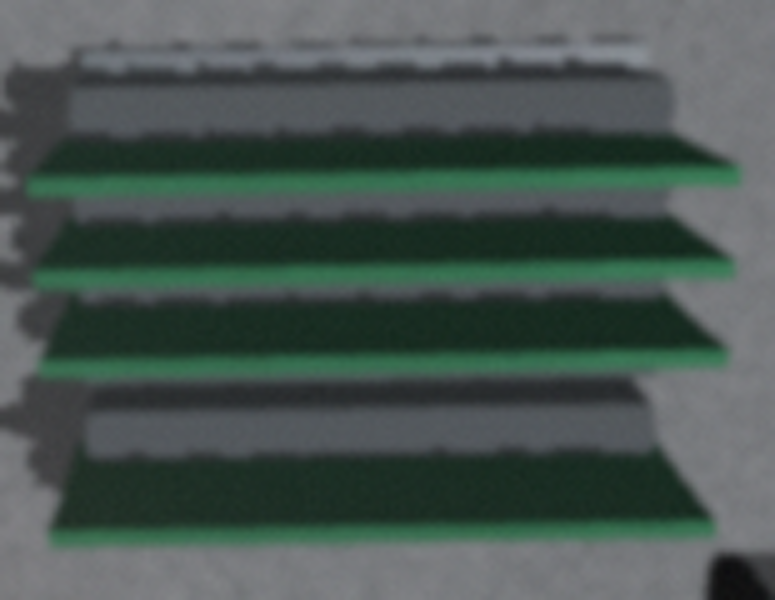

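Request:
apply_moves:
  targets:
    - [0.35,0,-0.87,0,0,0]
    - [0.35,0,-0.87,0,0,0]
    - [0.35,0,-0.87,0,0,0]
    - [0.35,0,-0.87,0,0,0]
    - [0.35,0,-0.87,0,0,0]
    - [0.35,0,-0.87,0,0,0]
    - [0.35,0,-0.87,0,0,0]
    - [0,0,0,0,-0.7,0]
    - [0,0,0,0,0,0]
    - [0,0,0,0,0,0]
    - [0,0,0,0,0,0]

```text
clock: 3.28
eef_pos: [590.9, 68.1, 231.4]
tool_rot: [-1.571, 0.0, 0.198]
force: [-0.2, 0.2, -0.0]
width: 85.5
```

```bash
python3 snap.py w2
```

```text
3.275 [590.9  68.1 231.4] [-1.5707  0.      0.1981] [-0.1   0.55 -0.1   1.68  0.07  0.92  1.54] [-0.2  0.2 -0. ] 85.48758948508335
```

View pics/w2.png

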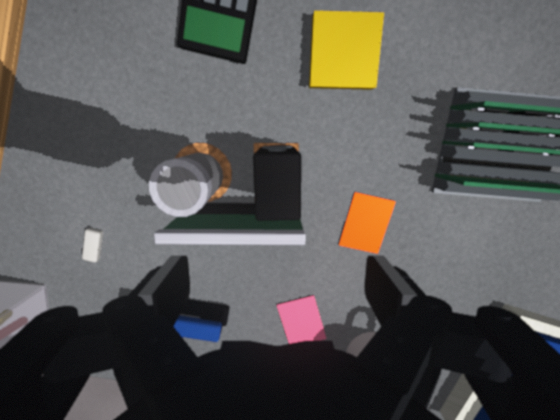

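Rack top-edge lines read from the crop. In w2 the tin top is at (180,187), the speaker top at about (278,185), and the rail runs (155–305, 239). I zoom in once.

Run:
```python
from h import *
import pickle
im=cv2.imread("pics/w2.png")
cv2.imwrite("pics/c3.png",cv2.resize(im[135:250,145:315],None,fx=4.5,fy=4.5,interpolation=cv2.INTER_CUBIC))
s,c=pickle.load(open("pics/w1.pkl","rb"))
P={-40:((28,186),(738,175)),-20:((34,278),(735,268)),0:((41,368),(727,355)),40:((52,537),(712,528))}
for k,v in P.items():
    b=back(c,np.array(v)/5+[225,145],68)[:,:2]; d=b[1]-b[0]
    yaw=np.arctan2(-d[0],d[1]); ctr=b.mean(0)-k*np.array([np.cos(yaw),np.sin(yaw)])
    print(k,np.hypot(*d).round(1),"yaw",yaw.round(4),"mid",b.mean(0).round(1),"rack ctr",ctr.round(1))
```

```text
-40 149.2 yaw 0.1123 mid [451.9 324.2] rack ctr [491.7 328.7]
-20 149.8 yaw 0.1112 mid [471.7 326.9] rack ctr [491.6 329.2]
0 149.1 yaw 0.1162 mid [491.4 329.2] rack ctr [491.4 329.2]
40 148.2 yaw 0.111 mid [531.3 333.5] rack ctr [491.5 329.1]
```

View pics/c3.png

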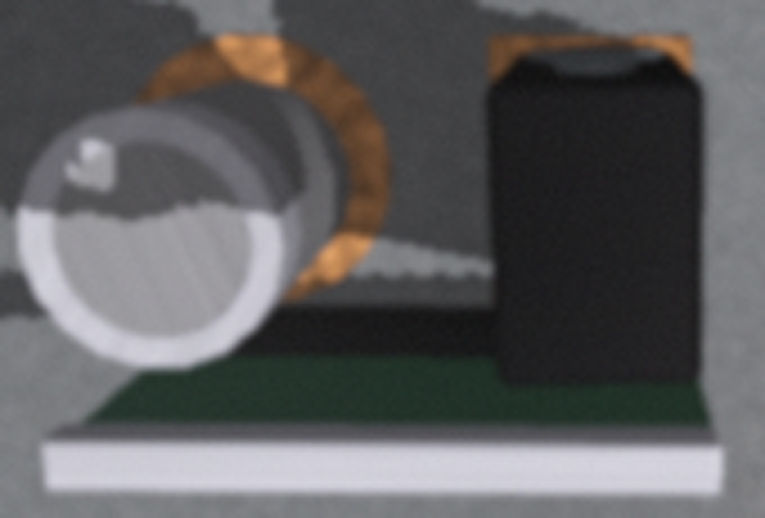

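Run:
```python
from h import *
import pickle
s,c=pickle.load(open("pics/w2.pkl","rb"))
B=lambda v,z: back(c,np.array(v)/4.5+[145,135],z)[:,:2]
t=B([[18,235],[283,235],[151,103],[151,368],[151,235]],93);print("tin",t.round(1).tolist(),np.hypot(*(t[0]-t[1])),np.hypot(*(t[2]-t[3])))
k=B([[488,88],[702,88],[700,382],[502,382]],108)
print("spk",k.round(1).tolist(),k.mean(0).round(1),np.arctan2(*(k[2]+k[3]-k[0]-k[1])[::-1]).round(3),np.arctan2(-(k[2]-k[3])[0],(k[2]-k[3])[1]).round(3))
r=B([[42,443],[720,443],[722,492],[45,492]],101);d=r[1]-r[0]+r[2]-r[3]
print("rail",r.round(1).tolist(),r.mean(0).round(1),"yaw",np.arctan2(-d[0],d[1]).round(4),[np.hypot(*(r[i]-r[i-1])).round(1) for i in range(4)])
m=B([[490,36],[693,36]],3);print("mat ob front",m.round(1).tolist())
m=B([[388,165],[255,35]],3);print("mat rd right,top",m.round(1).tolist())
# top cam cross-check
c=calibration("top");a=np.array([[60,160],[458,80]])/5+[205,195]
print("top: tin",back(c,np.array([417,227])/5+[205,195],93).round(1),"rail",back(c,a,101).round(1).tolist())
```

```text
tin [[602.4, -56.0], [591.2, 0.0], [568.7, -30.9], [626.7, -24.6], [596.8, -27.9]] 57.110690612177464 58.33617623046599
spk [[550.3, 38.8], [542.0, 80.4], [601.7, 93.3], [609.9, 52.4]] [576.   66.2] 0.218 0.196
rail [[645.5, -43.9], [616.6, 101.6], [627.7, 104.6], [656.9, -42.2]] [636.7  30. ] yaw 0.1963 [np.float64(11.5), np.float64(148.4), np.float64(11.5), np.float64(149.7)]
mat ob front [[546.6, 30.7], [535.8, 85.2]]
mat rd right,top [[587.1, 8.8], [558.9, -32.4]]
top: tin [[597.3 -30.   93. ]] rail [[622.8, 101.0, 101.0], [650.8, -45.8, 101.0]]
```

Request:
apply_moves:
  targets:
    - [-0.085,0,-0.6,0,0,0]
    - [-0.085,0,-0.6,0,0,0]
    - [-0.085,0,-0.6,0,0,0]
    - [-0.08,0,-0.58,0,0,0]
    - [0,0.7,0,0,0,0]
    - [0,0.7,0,0,0,0]
    - [0,0.7,0,0,0,0]
    - [0,0.7,0,0,0,0]
    - [0,0.7,0,0,0,0]
    - [0,0.6,0,0,0,0]
    - [0,0.44,0,0,0,0]
    - [0,0,0,0,0,0]

```text
clock: 4.82
eef_pos: [595.8, -28.3, 48.6]
tool_rot: [-1.57, 0.002, 0.198]
force: [-0.2, -0.3, -0.0]
width: 85.5
```

Request:
apply_moves:
  targets:
    - [0,0,0,0,0,0]
    - [0,0,0,0,0,0]
    - [0,0,0,0,0,0]
    - [0,0,0,0,0,0]
    - [0,0,0,0,0,0]
    - [0,0,0,0,0,0]
  jaw: -1

```text
clock: 5.58
eef_pos: [597.8, -28.4, 51.1]
tool_rot: [-1.571, -0.003, 0.198]
force: [-0.9, 0.4, 6.4]
width: 54.3
```

Request:
apply_moves:
  targets:
    - [0,0,0,0,0,0]
    - [0,0,0,0,0,0]
    - [0,-0.3,0,0,0,0]
    - [0,-0.5,0,0,0,0]
    - [0,-0.6,0,0,0,0]
    - [0,-0.6,0,0,0,0]
    - [0,-0.5,0,0,0,0]
    - [0,0,0,0,0,0]
    - [0,0,0,0,0,0]

```text
clock: 6.7
eef_pos: [595.8, -28.6, 149.0]
tool_rot: [-1.571, 0.002, 0.198]
force: [0.1, -0.5, -3.2]
width: 54.5
```

```bash
python3 snap.py w3
```

```text
6.7 [595.8 -28.6 149. ] [-1.5705  0.0016  0.1979] [ 0.06  0.65 -0.09  1.75  0.08  0.75  1.69] [ 0.1 -0.5 -3.2] 54.54909410948978
```

View pics/w3.png

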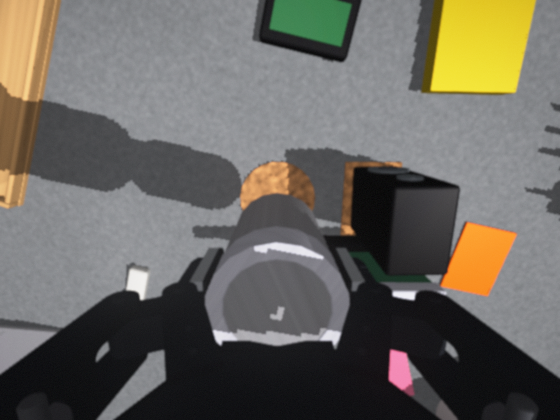

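The tin is held upright (3.2 N weight on the wrist). I move it to the tray.

Request:
apply_moves:
  targets:
    - [-0.17,0,-0.5,0,0,0]
    - [-0.17,0,-0.7,0,0,0]
    - [-0.17,0,-0.8,0,0,0]
    - [-0.17,0,-0.8,0,0,0]
    - [-0.17,0,-0.8,0,0,0]
    - [-0.17,0,-0.8,0,0,0]
    - [-0.18,0,-0.8,0,0,0]
    - [-0.18,0,-0.8,0,0,0]
    - [-0.18,0,-0.8,0,0,0]
    - [-0.18,0,-0.5,0,0,0]
    - [0,0,0,0,0,0]
    - [0,0,0,0,0,0]

```text
clock: 8.25
eef_pos: [585.9, -326.6, 149.4]
tool_rot: [-1.569, -0.0, 0.199]
force: [-1.2, 0.2, -3.1]
width: 54.2
```

Request:
apply_moves:
  targets:
    - [0,0,0,0,0.55,0]
    - [0,0,0,0,0.55,0]
    - [0,0,0,0,0.55,0]
    - [0,0,0,0,0.55,0]
    - [0,0,0,0,0.55,0]
    - [0,0,0,0,0,0]
    - [0,0,0,0,0,0]

```text
clock: 9.12
eef_pos: [586.3, -327.2, 149.7]
tool_rot: [-1.57, 0.0, -0.183]
force: [1.3, -0.1, -2.3]
width: 53.8
```

```bash
python3 snap.py w4
```

```text
9.125 [ 586.3 -327.2  149.7] [-1.5701  0.     -0.183 ] [ 0.48  0.75 -0.02  1.53  0.01  0.87  1.84] [ 1.3 -0.1 -2.3] 53.778185696975584
```

View pics/w4.png

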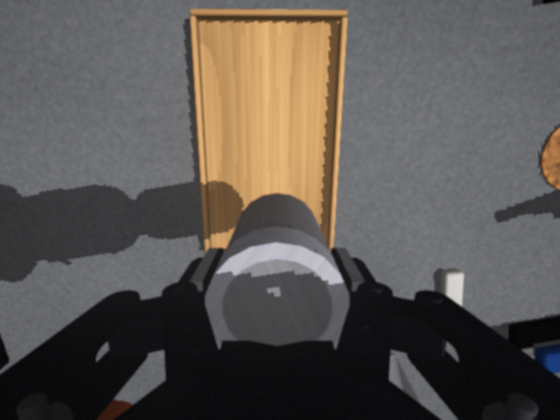

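The tray is in view, its near corners at (192,11) and (347,11), its sides running to (207,250) and (332,250).

Run:
```python
from h import *
import pickle
s,c=pickle.load(open("pics/w4.pkl","rb"))
b=back(c,[[192,11],[347,11],[332,250],[207,250]],18)[:,:2];print(b.round(1))
u=((b[3]-b[0])+(b[2]-b[1]));u/=np.hypot(*u);print("yaw",np.arctan2(u[1],u[0]), "ctr",(b[0]+b[1])/2+110*u)
ctr=(b[0]+b[1])/2+110*u
for k in(-50,55):print(k,ctr+k*u)
```

```text
[[ 416.1 -365.9]
 [ 439.1 -241.6]
 [ 645.5 -281.8]
 [ 622.4 -405.4]]
yaw -0.19092890980848531 ctr [ 535.60117918 -324.61018111]
-50 [ 486.50976025 -315.12163078]
55 [ 589.60174001 -335.04758648]
```

Request:
apply_moves:
  targets:
    - [0.06,0,-0.09,0,0,0]
    - [0.06,0,-0.09,0,0,0]
    - [0,0.4,0,0,0,0]
    - [0,0.5,0,0,0,0]
    - [0,0.5,0,0,0,0]
    - [0,0.5,0,0,0,0]
    - [0,0.3,0,0,0,0]
    - [0,0.14,0,0,0,0]
    - [0,0,0,0,0,0]
    - [0,0,0,0,0,0]

```text
clock: 10.42
eef_pos: [589.8, -336.8, 56.9]
tool_rot: [-1.571, -0.001, -0.186]
force: [1.0, -0.4, -3.0]
width: 54.4
```

Request:
apply_moves:
  targets:
    - [0,0.06,0,0,0,0]
    - [0,0.03,0,0,0,0]
    - [0,0,0,0,0,0]
    - [0,0,0,0,0,0]

```text
clock: 10.92
eef_pos: [589.4, -336.6, 53.2]
tool_rot: [-1.571, -0.001, -0.186]
force: [-1.6, 1.6, 3.3]
width: 54.2
```

Request:
apply_moves:
  targets:
    - [0,0,0,0,0,0]
    - [0,0,0,0,0,0]
    - [0,0,0,0,0,0]
    - [0,0,0,0,0,0]
    - [0,-0.4,0,0,0,0]
    - [0,-0.8,0,0,0,0]
    - [0,-0.9,0,0,0,0]
    - [0,-0.9,0,0,-0.55,0]
    - [0,0,0,0,-0.55,0]
    - [0,0,0,0,-0.55,0]
    - [0,0,0,0,-0.55,0]
    - [0,0,0,0,-0.55,0]
  jaw: 1

```text
clock: 12.42
eef_pos: [589.4, -336.7, 173.9]
tool_rot: [-1.572, -0.001, 0.2]
force: [0.5, 0.5, 0.0]
width: 85.3
```

Request:
apply_moves:
  targets:
    - [0.16,0,0.9,0,0,0]
    - [0.17,0,0.9,0,0,0]
    - [0.17,0,0.9,0,0,0]
    - [0.17,0,0.9,0,0,0]
    - [0.17,0,0.9,0,0,0]
    - [0.17,0,0.9,0,0,0]
    - [0.17,0,0.9,0,0,0]
    - [0.17,0,0.9,0,0,0]
    - [0.17,0,0.9,0,0,0]
    - [0.17,0,0.9,0,0,0]
    - [0,0,0.89,0,0,0]
    - [0,0,0,0,0,0]

```text
clock: 13.92
eef_pos: [577.4, 69.0, 173.7]
tool_rot: [-1.569, -0.002, 0.204]
force: [0.0, -1.1, 0.5]
width: 85.2
```

```bash
python3 snap.py w5
```

```text
13.925 [577.4  69.  173.7] [-1.5687 -0.0016  0.204 ] [-0.1   0.6  -0.1   1.77  0.08  0.77  1.53] [ 0.  -1.1  0.5] 85.20445437201414
```

View pics/w5.png

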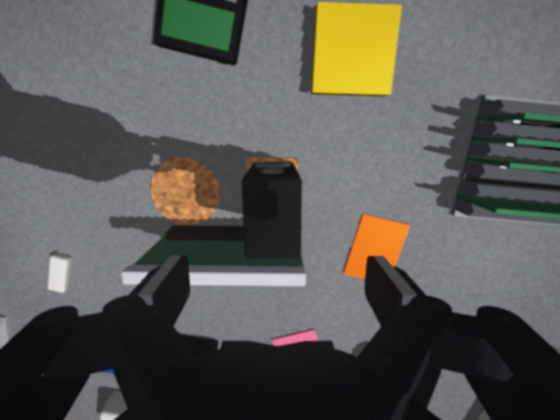

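The round mat is bare at (185,190); the speaker top spans columns 244–302, rows about 177–258.

Run:
```python
from h import *
import pickle
s,c=pickle.load(open("pics/w5.pkl","rb"))
im=cv2.imread("pics/w5.png").astype(int)
m=((im[:,:,2]-im[:,:,0])>25).astype(np.uint8);m[:140]=0;m[240:]=0;m[:,:130]=0;m[:,228:]=0
ys,xs=np.nonzero(m);print(xs.min(),xs.max(),ys.min(),ys.max())
cs,_=cv2.findContours(m,0,1);k=max(cs,key=cv2.contourArea);e=cv2.fitEllipse(k);print(e)
b=back(c,k[:,0,:],3)[:,:2];(cc,r)=cv2.minEnclosingCircle(b.astype(np.float32));print("mat round",cc,r,back(c,e[0],3))
k=back(c,[[244,180],[302,180],[301,258],[246,258]],108)[:,:2];print("spk",k.round(1).tolist(),k.mean(0),np.hypot(*(k[1]-k[0])),np.hypot(*(k[2]-k[1])))
print((k[2]+k[3])/2-32*np.array([np.cos(.198),np.sin(.198)]))
g=im[205:240:5,225:320].sum(2);print([ (np.abs(np.diff(r)).argsort()[-4:]+225).tolist() for r in g])
r=back(c,[[124,272],[305,275],[305,285],[124,285]],101)[:,:2];print("rail",r.round(1).tolist())
```

```text
150 219 157 225
((184.75149536132812, 190.59060668945312), (65.5986328125, 71.40596771240234), 124.05029296875)
mat round (596.23193359375, -28.467731475830078) 38.34809112548828 [[594.79944246 -28.95239396   3.        ]]
spk [[550.5, 39.6], [542.1, 80.2], [601.5, 93.0], [609.9, 51.5]] [575.99344736  66.08885429] 41.46328334060801 60.680039686867545
[574.30744168  65.98462636]
[[242, 302, 300, 301], [242, 299, 301, 300], [243, 301, 300, 242], [242, 299, 301, 300], [302, 299, 301, 300], [302, 299, 301, 300], [302, 299, 301, 300]]
rail [[645.0, -42.7], [618.5, 100.8], [627.3, 102.9], [656.7, -42.0]]
```

Request:
apply_moves:
  targets:
    - [-0.01,0,-0.1,0,0.04,0]
    - [0,0.6,0,0,0,0]
    - [0,0.7,0,0,0,0]
    - [0,0.7,0,0,0,0]
    - [0,0.6,0,0,0,0]
    - [0,0.3,0,0,0,0]
    - [0,0,0,0,0,0]

```text
clock: 14.85
eef_pos: [577.9, 59.5, 56.1]
tool_rot: [-1.571, 0.001, 0.191]
force: [0.0, 0.1, -0.1]
width: 85.2
```

Request:
apply_moves:
  targets:
    - [0,0,0,0,0,0]
    - [0,0,0,0,0,0]
    - [0,0,0,0,0,0]
    - [0,0,0,0,0,0]
    - [0,0,0,0,0,0]
    - [0,0,0,0,0,0]
    - [0,0,0,0,0,0]
    - [0,0,0,0,0,0]
  jaw: -1

```text
clock: 15.85
eef_pos: [578.7, 61.4, 57.5]
tool_rot: [-1.57, -0.002, 0.193]
force: [-0.8, 2.1, 7.2]
width: 43.6
```

Request:
apply_moves:
  targets:
    - [0,-0.3,0,0,0,0]
    - [0,-0.5,0,0,0,0]
    - [0,-0.6,0,0,0,0]
    - [0,-0.6,0,0,0,0]
    - [0,-0.5,0,0,0,0]
    - [0,-0.5,0,0,0,0]
    - [0,0,0,0,0,0]
    - [0,0,0,0,0,0]

```text
clock: 16.85
eef_pos: [577.4, 60.3, 175.9]
tool_rot: [-1.571, 0.001, 0.192]
force: [0.2, -0.3, -2.9]
width: 43.5
```

Request:
apply_moves:
  targets:
    - [-0.37,0,-0.7,0,0,0]
    - [-0.37,0,-0.8,0,0,0]
    - [-0.37,0,-0.8,0,0,0]
    - [-0.37,0,-0.8,0,0,0]
    - [-0.37,0,-0.8,0,0,0]
    - [-0.37,0,-0.8,0,0,0]
    - [-0.36,0,-0.8,0,0,0]
    - [-0.36,0,-0.82,0,0,0]
    - [-0.36,0,-0.82,0,0,0]
    - [-0.36,0,-0.82,0,0,0]
    - [-0.36,0,-0.81,0,0,0]
    - [0,0,0,0,0,0]

```text
clock: 18.35
eef_pos: [484.8, -318.3, 175.1]
tool_rot: [-1.571, 0.003, 0.186]
force: [0.8, 0.2, -2.4]
width: 43.6
```

Request:
apply_moves:
  targets:
    - [0,0,0,0,0.55,0]
    - [0,0,0,0,0.55,0]
    - [0,0,0,0,0.55,0]
    - [0,0,0,0,0.55,0]
    - [0,0,0,0,0.54,0]
    - [0,0,0,0,0,0]
    - [0,0,0,0,0,0]

```text
clock: 19.23
eef_pos: [487.3, -313.7, 176.0]
tool_rot: [-1.57, 0.001, -0.188]
force: [0.8, 0.1, -2.4]
width: 44.0
```

```bash
python3 snap.py w6
```

```text
19.225 [ 487.3 -313.7  176. ] [-1.5702e+00  1.0000e-03 -1.8820e-01] [ 0.53  0.59 -0.02  1.78  0.01  0.77  1.89] [ 0.8  0.1 -2.4] 44.03657417324055
```

View pics/w6.png

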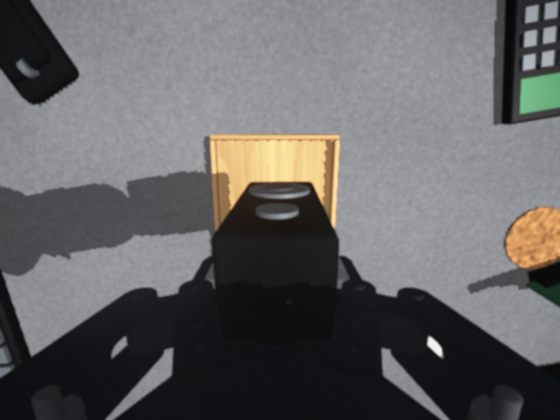

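The speaker is upright, centred over the tray (11 views used so far).

Request:
apply_moves:
  targets:
    - [0,0.5,0,0,0,0]
    - [0,0.6,0,0,0,0]
    - [0,0.6,0,0,0,0]
    - [0,0.6,0,0,0,0]
    - [0,0.4,0,0,0,0]
    - [0,0.1,0,0,0,0]
    - [0,0,0,0,0,0]
    - [0,0,0,0,0,0]

```text
clock: 20.27
eef_pos: [487.9, -314.8, 65.3]
tool_rot: [-1.571, -0.002, -0.19]
force: [0.2, 0.1, -1.7]
width: 43.4
```

Request:
apply_moves:
  targets:
    - [0,0.05,0,0,0,0]
    - [0,0.05,0,0,0,0]
    - [0,0,0,0,0,0]

```text
clock: 20.65
eef_pos: [487.2, -314.3, 60.4]
tool_rot: [-1.571, 0.0, -0.19]
force: [-0.3, 0.1, -2.7]
width: 43.7
```

Request:
apply_moves:
  targets:
    - [0,0.035,0,0,0,0]
    - [0,0,0,0,0,0]

```text
clock: 20.9
eef_pos: [487.4, -314.4, 59.5]
tool_rot: [-1.571, -0.0, -0.19]
force: [-1.4, 0.2, 2.4]
width: 43.6
```

Request:
apply_moves:
  targets:
    - [0,0,0,0,0,0]
    - [0,0,0,0,0,0]
    - [0,0,0,0,0,0]
    - [0,0,0,0,0,0]
    - [0,-0.5,0,0,0,0]
    - [0,-0.8,0,0,0,0]
    - [0,-0.9,0,0,0,0]
    - [0,-0.9,0,0,0.9,0]
    - [0,-0.4,0,0,0.95,0]
    - [0,0,0,0,0.95,0]
    - [0,0,0,0,0.95,0]
    - [0,0,0,0,0.95,0]
  jaw: 1

```text
clock: 22.4
eef_pos: [487.3, -314.3, 199.2]
tool_rot: [-1.571, 0.0, -0.851]
force: [0.4, -0.2, -0.9]
width: 85.9
```

Request:
apply_moves:
  targets:
    - [0,0,0,0,0.95,0]
    - [0,0,0,0,0.95,0]
    - [0,0,0,0,0.95,0]
    - [0,0,0,0,0.92,0]
    - [0,0,0,0,0,0]

```text
clock: 23.02
eef_pos: [487.3, -314.2, 199.0]
tool_rot: [-1.571, -0.0, -1.371]
force: [-0.6, 0.7, 0.6]
width: 85.5
```

Request:
apply_moves:
  targets:
    - [-0.77,0,0.54,0,0,0]
    - [-0.77,0,0.54,0,0,0]
    - [-0.77,0,0.54,0,0,0]
    - [-0.77,0,0.54,0,0,0]
    - [-0.77,0,0.54,0,0,0]
    - [-0.77,0,0.54,0,0,0]
    - [-0.77,0,0.53,0,0,0]
    - [-0.77,0,0.53,0,0,0]
    - [-0.77,0,0.53,0,0,0]
    - [-0.77,0,0.53,0,0,0]
    - [0,0,0,0,0,0]
    - [0,0,0,0,0,0]

```text
clock: 24.52
eef_pos: [636.6, 28.8, 198.9]
tool_rot: [-1.572, -0.001, -1.372]
force: [0.8, -0.9, 0.4]
width: 85.8
```

```bash
python3 snap.py w7
```

```text
24.525 [636.6  28.8 198.9] [-1.5716e+00 -8.0000e-04 -1.3719e+00] [-0.3   0.67  0.35  1.6  -0.27  0.93  0.34] [ 0.8 -0.9  0.4] 85.82527219678202
```

View pics/w7.png

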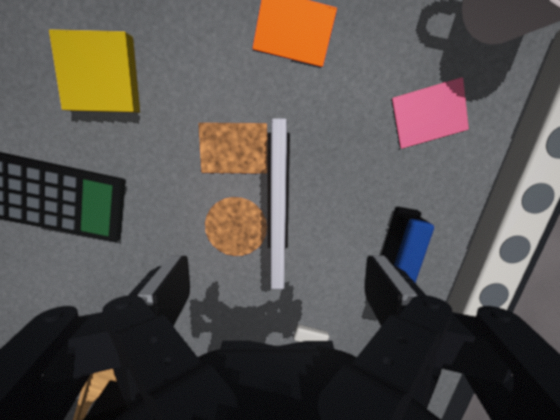

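The rail is nearly vertical in the picture, (279,119) to (277,288), with the holder just showing on each side. The mats are bare at (234,148) and (235,226).

Run:
```python
from h import *
import pickle
s,c=pickle.load(open("pics/w7.pkl","rb"))
im=cv2.imread("pics/w7.png");g=im.astype(int).sum(2)
for y in (125,160,180,200,235,245,260,284): print(y,g[y,260:296].tolist())
col=g[:,278];print("top",col[112:124].tolist(),"bot",col[282:294].tolist())
b=im.astype(int)
m=((b[:,:,2]-b[:,:,0])>25).astype(np.uint8)
for n,(y0,y1) in dict(obl=(115,182),rnd=(186,262)).items():
    q=np.zeros_like(m);q[y0:y1,190:270]=m[y0:y1,190:270]
    k=max(cv2.findContours(q,0,1)[0],key=cv2.contourArea)[:,0,:]
    p=back(c,k,3)[:,:2].astype(np.float32);print(n,cv2.minAreaRect(p),cv2.minEnclosingCircle(p))
```

```text
125 [320, 344, 367, 398, 417, 424, 393, 349, 324, 326, 333, 385, 480, 553, 586, 589, 589, 597, 601, 599, 595, 595, 600, 605, 596, 537, 438, 359, 347, 345, 336, 334, 325, 322, 317, 334]
160 [427, 437, 440, 408, 345, 257, 187, 126, 90, 93, 172, 342, 481, 559, 585, 592, 599, 601, 602, 595, 595, 592, 603, 596, 553, 444, 271, 143, 128, 215, 294, 334, 344, 340, 342, 328]
180 [257, 203, 186, 188, 191, 195, 176, 133, 92, 94, 191, 360, 492, 562, 581, 592, 597, 595, 604, 591, 588, 591, 599, 590, 531, 380, 206, 109, 157, 252, 309, 325, 326, 335, 340, 341]
200 [260, 212, 192, 194, 198, 193, 177, 132, 98, 100, 199, 370, 503, 558, 581, 585, 591, 600, 596, 587, 588, 597, 600, 590, 516, 370, 199, 126, 198, 287, 337, 344, 338, 338, 343, 341]
235 [318, 258, 222, 214, 215, 205, 187, 144, 101, 96, 206, 388, 510, 562, 577, 576, 585, 584, 582, 583, 587, 595, 592, 538, 416, 242, 133, 174, 274, 328, 350, 341, 347, 340, 338, 338]
245 [266, 216, 192, 193, 188, 185, 179, 137, 107, 101, 217, 384, 512, 555, 567, 575, 578, 583, 579, 580, 585, 595, 587, 529, 384, 207, 123, 177, 270, 323, 345, 346, 348, 352, 345, 346]
260 [248, 206, 188, 186, 187, 188, 193, 187, 191, 193, 261, 402, 515, 562, 565, 569, 570, 574, 575, 574, 583, 593, 579, 535, 431, 356, 337, 341, 343, 347, 349, 340, 337, 337, 337, 332]
284 [300, 250, 204, 175, 185, 184, 185, 186, 182, 187, 265, 403, 508, 547, 554, 557, 561, 561, 564, 566, 571, 573, 546, 466, 333, 220, 183, 187, 222, 277, 305, 323, 325, 333, 338, 339]
top [334, 331, 329, 338, 348, 384, 466, 550, 589, 601, 607, 600] bot [561, 563, 564, 558, 564, 548, 471, 386, 343, 340, 337, 335]
obl ((578.267578125, 64.33455657958984), (77.39059448242188, 56.4272346496582), 11.326141357421875) ((578.5303344726562, 64.1507797241211), 46.61908721923828)
rnd ((595.7251586914062, -28.395355224609375), (75.16976165771484, 75.48711395263672), 11.331254959106445) ((596.1849365234375, -27.753673553466797), 38.50079345703125)
```

Run:
```python
from h import *
import pickle
s,c=pickle.load(open("pics/w7.pkl","rb"))
y=.1977;ex=np.array([np.cos(y),np.sin(y)]);ey=np.array([-ex[1],ex[0]])
def f(n,uv,z):
    b=back(c,uv,z)[:,:2];print(n,b.round(1).tolist(),"x'",(b@ex).round(1),"y'",(b@ey).round(1))
f("rail ctr",[[278.9,125],[278.0,200],[277.2,284]],101)
f("rail ends",[[279,117.9],[277.2,288.3]],101)
f("holder L/R",[[266.3,160],[289.3,160],[266.8,235],[288.3,235]],24)
f("tcp mark",proj(c,np.r_[s["eef_pos"]][None]),s["eef_pos"][2]); print("tcp",s["eef_pos"][:2]@ex,s["eef_pos"][:2]@ey)
print("mats x'",np.array([578.3,64.3])@ex,np.array([596,-28.2])@ex)
```

```text
rail ctr [[623.8, 97.8], [635.1, 38.2], [649.9, -39.1]] x' [630.9 630.2 629.6] y' [ -26.7  -87.2 -166. ]
rail ends [[622.8, 103.0], [650.8, -43.4]] x' [630.9 629.6] y' [ -21.3 -170.4]
holder L/R [[618.0, 60.9], [642.2, 65.7], [634.5, -22.8], [658.7, -17.9]] x' [617.9 642.6 617.7 642.4] y' [ -61.7  -61.7 -147.  -147. ]
tcp mark [[636.6, 28.8]] x' [629.8] y' [-96.8]
tcp 629.8116122065669 -96.7903256362966
mats x' 579.6647129735442 578.8515778283642
```

The card barely leans (rail centre and holder centre agree to 0.1 mm). I descend on the rail and grip it.

Request:
apply_moves:
  targets:
    - [-0.02,0.4,0,0,0.04,0]
    - [0,0.6,0,0,0,0]
    - [0,0.6,0,0,0,0]
    - [0,0.6,0,0,0,0]
    - [0,0.5,0,0,0,0]
    - [0,0.3,0,0,0,0]
    - [0,0.1,0,0,0,0]
    - [0,0,0,0,0,0]
    - [0,0,0,0,0,0]

```text
clock: 25.7
eef_pos: [637.4, 30.6, 75.9]
tool_rot: [-1.569, -0.0, -1.378]
force: [-0.2, 0.3, -0.5]
width: 85.5
```

Request:
apply_moves:
  targets:
    - [0,0,0,0,0,0]
    - [0,0,0,0,0,0]
    - [0,0,0,0,0,0]
    - [0,0,0,0,0,0]
    - [0,0,0,0,0,0]
    - [0,0,0,0,0,0]
    - [0,0,0,0,0,0]
    - [0,0,0,0,0,0]
    - [0,0,0,0,0,0]
    - [0,0,0,0,0,0]
  jaw: -1

```text
clock: 26.95
eef_pos: [637.0, 30.6, 75.3]
tool_rot: [-1.57, -0.0, -1.378]
force: [0.8, -0.5, 2.6]
width: 11.1
```

Request:
apply_moves:
  targets:
    - [0,-0.2,0,0,0,0]
    - [0,-0.3,0,0,0,0]
    - [0,-0.4,0,0,0,0]
    - [0,-0.5,0,0,0,0]
    - [0,-0.5,0,0,0,0]
    - [0,-0.4,0,0,0,0]
    - [0,0,0,0,0,0]
    - [0,0,0,0,0,0]

```text
clock: 27.95
eef_pos: [636.2, 30.7, 166.6]
tool_rot: [-1.572, 0.0, -1.378]
force: [-0.3, -0.1, -1.3]
width: 10.9
```

```bash
python3 snap.py w8
python3 - <<'E'
from h import *
s=read_state();p=s["eef_pos"];M=rot(s).as_matrix()
y=.112;sl=np.array([491.5,329.1])+20*np.array([np.cos(y),np.sin(y)]);print(sl)
d=M.T@np.r_[sl-p[:2],0];print(d/40,"turn units",-np.degrees(y-np.pi/2-s["tool_rot"][2])/8)
E
```

```text
27.95 [636.2  30.7 166.6] [-1.5719e+00  3.0000e-04 -1.3783e+00] [-0.29  0.7   0.34  1.63 -0.29  0.86  0.35] [-0.3 -0.1 -1.3] 10.946995435640034
[511.37469107 331.33531984]
[-7.97472605e+00  5.66605492e-03 -1.62220984e+00] turn units 0.5762526698552307
```

View pics/w8.png

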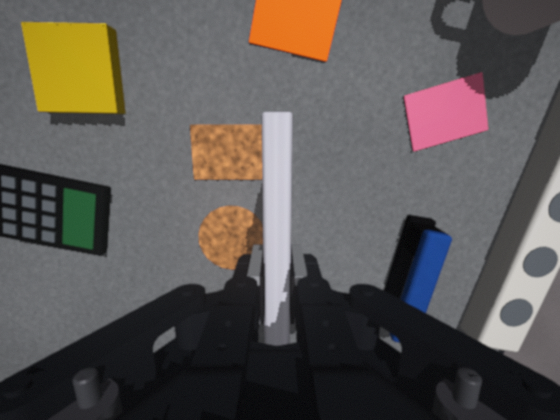

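The card is held squarely, near rail end at row 112. I carry it over the slot.

Request:
apply_moves:
  targets:
    - [-0.4,0,-0.08,0,0,0]
    - [-0.7,0,-0.14,0,0,0]
    - [-0.8,0,-0.16,0,0,0]
    - [-0.9,0,-0.18,0,0,0]
    - [-0.9,0,-0.18,0,0,0]
    - [-0.9,0,-0.18,0,0,0]
    - [-0.9,0,-0.18,0,0,0]
    - [-0.9,0,-0.18,0,0,0]
    - [-0.7,0,-0.16,0,0,0]
    - [-0.5,0,-0.1,0,0,0]
    - [-0.37,0,-0.08,0,0,0]
    - [0,0,0,0,0,0]

```text
clock: 29.5
eef_pos: [511.6, 332.1, 166.9]
tool_rot: [-1.571, 0.0, -1.377]
force: [0.5, -0.2, -0.5]
width: 11.2
```

Request:
apply_moves:
  targets:
    - [0,0,0,0,0.2,0]
    - [0,0,0,0,0.2,0]
    - [0,0,0,0,0.18,0]
    - [0,0,0,0,0,0]
    - [0,0,0,0,0,0]
    - [0,0,0,0,0,0]

```text
clock: 30.25
eef_pos: [512.2, 331.1, 167.1]
tool_rot: [-1.571, 0.0, -1.459]
force: [0.4, -0.3, -1.1]
width: 11.1
```

```bash
python3 snap.py w9
python3 - <<'E'
from h import *
import pickle
# rail end in w8
s,c=pickle.load(open("pics/w8.pkl","rb"));M=rot(s).as_matrix()
b=back(c,[[277.5,112],[265,150],[291,150]],s["eef_pos"][2]+25.7);print("rail end tool frame",((b-s["eef_pos"])@M).round(1).tolist())
s,c=pickle.load(open("pics/w9.pkl","rb"));M=rot(s).as_matrix()
d=M.T@(np.r_[511.37,331.3,s["eef_pos"][2]]-s["eef_pos"]);print("left mm",d.round(1),"yaw err",s["tool_rot"][2]+np.pi/2-.112)
im=cv2.imread("pics/w9.png");y=.112
cv2.imwrite("pics/c9.png",cv2.resize(im[60:360,120:430],None,fx=2,fy=2,interpolation=cv2.INTER_CUBIC))
E
```

```text
30.25 [512.2 331.1 167.1] [-1.5708e+00  1.0000e-04 -1.4593e+00] [-0.86  0.68  0.39  1.71 -0.33  0.83 -0.2 ] [ 0.4 -0.3 -1.1] 11.114408200432582
rail end tool frame [[-73.3, -25.7, -0.2], [-59.2, -25.7, -5.1], [-59.2, -25.7, 5.0]]
left mm [-0.3  0.  -0.8] yaw err -0.0005508619382374041
```

View pics/c9.png

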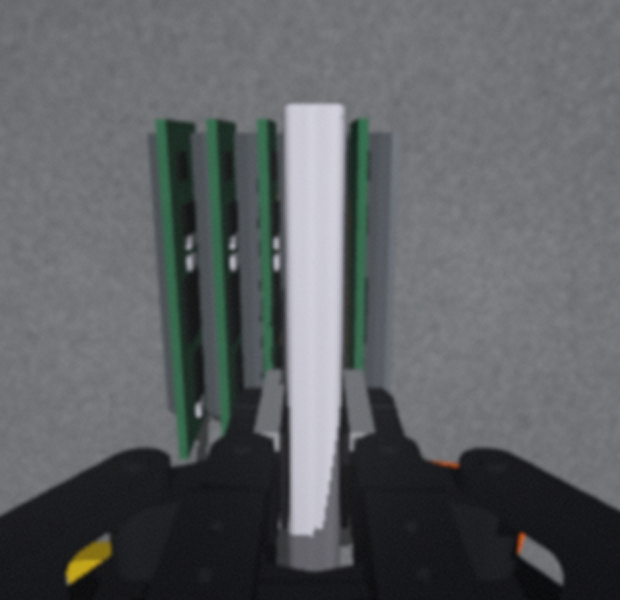

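The rail sits midway between the neighbouring green cards (crop columns 263 and 363, rail centre 315), and the yaw is parallel. I check the lengthwise offset numerically and start down.

Run:
```python
from h import *
import pickle
s,c=pickle.load(open("pics/w9.pkl","rb"));M=rot(s).as_matrix();o=s["eef_pos"]
f=lambda uv,z:((back(c,np.array(uv)/2.+[120,60],z)-o)@M).round(1)[:,[0,2]].tolist()
print("fixed ends/centres",f([[161,120],[214,120],[263,120],[364,120]],68))
print("fixed at row250",f([[269,300],[360,300]],68))
print("rail end",f([[315,103]],o[2]+25.7))
im=cv2.imread("pics/w9.png").astype(int);gr=im[:,:,1]-im[:,:,2]
for r in (125,150,180,210): print(r,gr[r,246:266].tolist(),gr[r,292:312].tolist())
```

```text
fixed ends/centres [[-74.0, -60.4], [-74.0, -39.6], [-74.0, -20.3], [-73.9, 19.4]]
fixed at row250 [[-0.6, -19.5], [-0.5, 19.3]]
rail end [[-73.4, -0.2]]
125 [3, 8, 23, 44, 53, 55, 52, 42, 26, 19, 17, 9, 5, 4, 2, 1, 2, -1, 0, 0] [0, 3, 6, 11, 13, 17, 26, 44, 54, 57, 55, 42, 21, 4, 2, 2, 1, 2, 1, 3]
150 [3, 4, 12, 34, 50, 53, 52, 48, 34, 19, 8, 7, 7, 6, 5, 3, 2, 0, -1, -1] [1, 4, 8, 12, 14, 18, 32, 46, 54, 57, 51, 36, 17, 7, 5, 3, 4, 4, 5, 4]
180 [5, 5, 5, 16, 34, 47, 49, 49, 40, 24, 7, 2, 0, 0, 4, 3, 0, 0, 0, -1] [1, 2, 3, 10, 13, 25, 38, 50, 51, 49, 38, 19, 8, 4, 5, 5, 3, 5, 5, 4]
210 [4, 3, 5, 6, 16, 34, 47, 50, 49, 34, 17, 6, 0, 1, 2, 1, 0, 0, -1, -1] [-1, -3, 1, 8, 17, 28, 42, 49, 50, 46, 28, 10, 5, 3, 4, 5, 6, 4, 5, 4]
```

Request:
apply_moves:
  targets:
    - [-0.03,0.2,-0.01,0,0,0]
    - [0,0.3,0,0,0,0]
    - [0,0.3,0,0,0,0]
    - [0,0.2,0,0,0,0]
    - [0,0,0,0,0,0]
    - [0,0,0,0,0,0]

```text
clock: 31.05
eef_pos: [512.0, 332.2, 127.3]
tool_rot: [-1.57, 0.0, -1.46]
force: [-0.2, -0.3, -0.8]
width: 10.8
```

Request:
apply_moves:
  targets:
    - [0.01,0.3,0,0,0,0]
    - [0,0.2,0,0,0,0]
    - [0,0.12,0,0,0,0]
    - [0,0.12,0,0,0,0]
    - [0,0.12,0,0,0,0]
    - [0,0,0,0,0,0]

```text
clock: 31.8
eef_pos: [511.5, 331.7, 92.3]
tool_rot: [-1.571, -0.0, -1.459]
force: [0.2, -0.2, -0.9]
width: 11.2
```

Request:
apply_moves:
  targets:
    - [0,0.1,0,0,0,0]
    - [0,0.1,0,0,0,0]
    - [0,0,0,0,0,0]

```text
clock: 32.17
eef_pos: [511.5, 331.7, 84.3]
tool_rot: [-1.571, -0.0, -1.459]
force: [0.3, 0.7, -1.7]
width: 11.2
```

Already 15 mm inside without contact. I go on down to the seat.

Request:
apply_moves:
  targets:
    - [0,0.08,0,0,0,0]
    - [0,0.06,0,0,0,0]
    - [0,0.03,0,0,0,0]
    - [0,0,0,0,0,0]
    - [0,0,0,0,0,0]

```text
clock: 32.8
eef_pos: [511.8, 331.8, 78.0]
tool_rot: [-1.571, 0.0, -1.459]
force: [-0.8, 0.2, -1.2]
width: 10.8
```

Request:
apply_moves:
  targets:
    - [0,0.04,0,0,0,0]
    - [0,0.03,0,0,0,0]
    - [0,0,0,0,0,0]
    - [0,0,0,0,0,0]

```text
clock: 33.3
eef_pos: [512.6, 332.1, 77.2]
tool_rot: [-1.569, 0.001, -1.46]
force: [-1.9, -1.7, 11.7]
width: 10.9
```

Request:
apply_moves:
  targets:
    - [0,0.04,0,0,0,0]
    - [0,0,0,0,0,0]
    - [0,0,0,0,0,0]
    - [0,-0.05,0,0,0,0]
    - [0,0,0,0,0,0]

```text
clock: 33.92
eef_pos: [512.5, 332.0, 77.2]
tool_rot: [-1.569, 0.001, -1.46]
force: [-1.7, -1.3, 11.7]
width: 11.0
```

Request:
apply_moves:
  targets:
    - [0,0,0,0,0,0]
    - [0,0,0,0,0,0]
    - [0,0,0,0,0,0]
    - [0,0,0,0,0,0]
    - [0,-0.4,0,0,0,0]
    - [0,-0.8,0,0,0,0]
    - [0,-0.8,0,0,0,0]
    - [0,-0.8,0,0,0,0]
    - [0,0,0,0,0,0]
    - [0,0,0,0,0,0]
  jaw: 1

```text
clock: 35.17
eef_pos: [511.4, 331.8, 187.7]
tool_rot: [-1.571, 0.0, -1.459]
force: [0.2, 0.4, -0.2]
width: 85.4
```

```bash
python3 snap.py w10
python3 - <<'E'
from h import *
im=cv2.imread("pics/w10.png")
t=get_image("top")[:,:,::-1];cv2.imwrite("pics/top2.png",t)
a=cv2.resize(im[60:330,120:430],None,fx=1.45,fy=1.45,interpolation=cv2.INTER_CUBIC)
b=cv2.resize(t[200:350,390:490],None,fx=2.6,fy=2.61,interpolation=cv2.INTER_CUBIC)[:a.shape[0]]
b=cv2.copyMakeBorder(b,0,a.shape[0]-b.shape[0],0,0,cv2.BORDER_CONSTANT)
cv2.imwrite("pics/c10.png",np.hstack([a,b]));print(np.hstack([a,b]).shape)
E
```

```text
35.175 [511.4 331.8 187.7] [-1.5711e+00  2.0000e-04 -1.4592e+00] [-0.87  0.65  0.41  1.69 -0.32  0.87 -0.21] [ 0.2  0.4 -0.2] 85.40617809510927
(392, 710, 3)
```

View pics/c10.png

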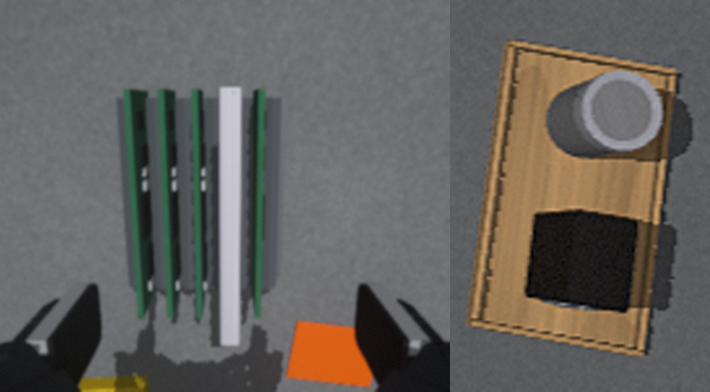

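The card stands in the slot with both rail ends past the rack evenly, and the tin and speaker stand in the tray. Numbers next.

Run:
```python
from h import *
import pickle
def tf(n,uv,z):
    s,c=pickle.load(open(f"pics/{n}.pkl","rb"));M=rot(s).as_matrix();o=s["eef_pos"];return ((back(c,uv,z)-o)@M).round(1)[:,[0,2]].tolist()
S=1.45;q=lambda a:(np.array(a)/S+[120,60])
print("rail ends",tf("w10",q([[230.5,87],[230,345]]),103))
print("fixed ends",tf("w10",q([[195,88],[259,88],[199,318],[257,316]]),68))
im=cv2.imread("pics/w6.png").astype(int);print("spk front col278",im[222:250,255].sum(1).tolist(), im[222:250,300].sum(1).tolist())
print("spk front edge (w6 z226)",[tf("w6",[[277,r]],226.5) for r in (230,234,238)])
print("tin circle (w3)",tf("w3",[[205,300],[350,300]],93-51+149),tf("w3",[[277,242]],191))
c=calibration("top")
b=lambda uv,z:back(c,np.array(uv,float)/2.6+[390,200]-np.array([450/2.6,0]),z).round(1)[:,:2].tolist()
print("tin top",b([[622,110]],95),"spk top",b([[534,214],[637,214],[629,311],[527,296],[581,208]],110))
```

```text
rail ends [[-73.5, 1.2], [75.1, 1.0]]
fixed ends [[-74.0, -19.5], [-73.9, 18.2], [76.2, -20.0], [74.7, 19.6]]
spk front col278 [80, 72, 70, 73, 74, 68, 66, 69, 64, 69, 64, 68, 71, 85, 81, 86, 91, 81, 82, 89, 89, 91, 92, 86, 93, 90, 91, 86] [76, 69, 71, 70, 68, 70, 63, 70, 64, 65, 64, 63, 77, 77, 84, 78, 80, 84, 84, 86, 85, 87, 90, 90, 89, 82, 89, 85]
spk front edge (w6 z226) [[[-35.4, -0.4]], [[-34.0, -0.4]], [[-32.6, -0.4]]]
tin circle (w3) [[-3.8, -28.1], [-3.7, 28.1]] [[-27.8, -0.2]]
tin top [[589.9, -338.7]] spk top [[517.4, -267.8], [516.6, -338.6], [451.3, -328.6], [462.1, -259.9], [521.1, -300.4]]
```

Card centred to within 1 mm lengthwise. Now I return for the tin.

Request:
apply_moves:
  targets:
    - [0.6,0,0,0,0,0]
    - [0.85,0,0.01,0,0,0]
    - [0.85,0,0.01,0,0,0]
    - [0.85,0,0.01,0,0,0]
    - [0.85,0,0.01,0,0,0]
    - [0.85,0,0.01,0,0,0]
    - [0.85,0,0.01,0,0,0]
    - [0.85,0,0.01,0,0,0]
    - [0.85,0,0,0,0,0]
    - [0.85,0,0,0,0,0]
    - [0.85,0,0,0,0,0]
    - [0.85,0,0,0,0,0]

```text
clock: 36.78
eef_pos: [557.4, -66.5, 187.0]
tool_rot: [-1.572, -0.001, -1.461]
force: [1.1, 0.5, 0.3]
width: 85.7
```

Request:
apply_moves:
  targets:
    - [0.85,0,0,0,0,0]
    - [0.85,0,0,0,0,0]
    - [0.85,0,0,0,0,0]
    - [0.85,0,0,0,0,0]
    - [0.85,0,0,0,0,0]
    - [0.85,0,0,0,0,0]
    - [0.85,0,0,0,0,0]
    - [0.65,0,0,0,0,0]
    - [0.3,0,0,0,0,0]
    - [0,0,0,0,0,0]

```text
clock: 38.02
eef_pos: [588.2, -338.8, 187.0]
tool_rot: [-1.572, 0.0, -1.461]
force: [0.9, 0.4, 0.3]
width: 85.7
```

Request:
apply_moves:
  targets:
    - [0,0,0,0,-0.83,0]
    - [0,0,0,0,-0.83,0]
    - [0,0,0,0,-0.83,0]
    - [0,0,0,0,-0.83,0]
    - [0,0,0,0,-0.83,0]
    - [0,0,0,0,-0.83,0]
    - [0,0,0,0,-0.83,0]
    - [0,0,0,0,-0.83,0]
    - [0,0,0,0,-0.83,0]
    - [0,0,0,0,-0.83,0]
    - [0,0,0,0,-0.82,0]
    - [0,0,0,0,0,0]

```text
clock: 39.52
eef_pos: [589.5, -336.1, 187.5]
tool_rot: [-1.57, 0.001, -0.185]
force: [0.5, -1.3, 0.6]
width: 85.5
```

```bash
cat > go.py <<'E'
import sys
from h import *
x,y,z,w=map(float,sys.argv[1:]);s=read_state();M=rot(s).as_matrix()
print(s["eef_pos"].round(1),"units x,y,z",(M.T@(np.array([x,y,z])-s["eef_pos"])/40).round(3),"turn y",round(-np.degrees(w-s["tool_rot"][2])/8,3))
E
python3 go.py 589.4 -336.6 53.5 -.186
```

```text
[ 589.5 -336.1  187.5] units x,y,z [ 3.000e-03  3.349e+00 -1.600e-02] turn y 0.004
```

Request:
apply_moves:
  targets:
    - [0,0.4,-0.01,0,0,0]
    - [0,0.7,0,0,0,0]
    - [0,0.7,0,0,0,0]
    - [0,0.7,0,0,0,0]
    - [0,0.5,0,0,0,0]
    - [0,0.35,0,0,0,0]
    - [0,0,0,0,0,0]
    - [0,0,0,0,0,0]

```text
clock: 40.52
eef_pos: [590.1, -338.4, 54.3]
tool_rot: [-1.571, -0.001, -0.186]
force: [0.4, 0.9, -0.2]
width: 85.8
```

Request:
apply_moves:
  targets:
    - [0,0,0,0,0,0]
    - [0,0,0,0,0,0]
    - [0,0,0,0,0,0]
    - [0,0,0,0,0,0]
    - [0,0,0,0,0,0]
    - [0,0,0,0,0,0]
    - [0,0,0,0,0,0]
    - [0,0,0,0,0,0]
  jaw: -1

```text
clock: 41.52
eef_pos: [590.1, -337.8, 54.7]
tool_rot: [-1.571, -0.001, -0.186]
force: [-0.7, 1.4, 6.4]
width: 54.4
```

Request:
apply_moves:
  targets:
    - [0,-0.3,0,0,0,0]
    - [0,-0.5,0,0,0,0]
    - [0,-0.6,0,0,0,0]
    - [0,-0.6,0,0,0,0]
    - [0,-0.4,0,0,0,0]
    - [0,0,0,0,-0.55,0]
    - [0,0,0,0,-0.55,0]
    - [0,0,0,0,-0.55,0]
    - [0,0,0,0,-0.55,0]
    - [0,0,0,0,-0.55,0]
    - [0,0,0,0,0,0]
    - [0,0,0,0,0,0]

```text
clock: 43.02
eef_pos: [589.3, -338.2, 149.7]
tool_rot: [-1.571, 0.0, 0.197]
force: [-0.3, 1.7, -3.5]
width: 54.5
```

```bash
python3 go.py 595.5 -28.3 130 .198
```

```text
[ 589.3 -338.2  149.7] units x,y,z [1.665 0.491 7.568] turn y -0.01
```

Request:
apply_moves:
  targets:
    - [0.16,0,0.5,0,0,0]
    - [0.17,0,0.7,0,0,0]
    - [0.17,0,0.8,0,0,0]
    - [0.17,0,0.8,0,0,0]
    - [0.17,0,0.8,0,0,0]
    - [0.17,0,0.8,0,0,0]
    - [0.17,0,0.8,0,0,0]
    - [0.16,0,0.8,0,0,0]
    - [0.16,0,0.8,0,0,0]
    - [0.16,0,0.55,0,0,0]
    - [0,0,0.22,0,0,0]
    - [0,0,0,0,0,0]

```text
clock: 44.52
eef_pos: [594.4, -27.2, 149.6]
tool_rot: [-1.571, 0.001, 0.199]
force: [0.3, 0.0, -2.8]
width: 54.3
```

Request:
apply_moves:
  targets:
    - [0,0.2,0,0,0,0]
    - [0,0.3,0,0,0,0]
    - [0,0,0,0,0,0]
    - [0,0,0,0,0,0]

```text
clock: 45.02
eef_pos: [594.9, -28.5, 129.2]
tool_rot: [-1.571, 0.0, 0.197]
force: [0.4, -1.1, -3.0]
width: 54.3
```

```bash
python3 go.py 595.5 -28.3 54 .198;python3 go.py 595.5 -28.3 54 .198;python3 snap.py w11
```

```text
[594.9 -28.5 129.2] units x,y,z [1.70e-02 1.88e+00 1.00e-03] turn y -0.004
[594.9 -28.5 129.2] units x,y,z [1.70e-02 1.88e+00 1.00e-03] turn y -0.004
45.025 [594.9 -28.5 129.2] [-1.5707e+00  5.0000e-04  1.9740e-01] [ 0.05  0.68 -0.08  1.77  0.08  0.7   1.7 ] [ 0.4 -1.1 -3. ] 54.254244950510206
```

Request:
apply_moves:
  targets:
    - [0.02,0.3,0,0,0,0]
    - [0,0.5,0,0,0,0]
    - [0,0.5,0,0,0,0]
    - [0,0.35,0,0,0,0]
    - [0,0.15,0,0,0,0]
    - [0,0,0,0,0,0]
    - [0,0,0,0,0,0]

```text
clock: 45.95
eef_pos: [596.3, -28.0, 58.1]
tool_rot: [-1.571, -0.001, 0.198]
force: [0.2, 1.0, -2.8]
width: 54.2
```

Request:
apply_moves:
  targets:
    - [0,0.05,0,0,0,0]
    - [0,0.05,0,0,0,0]
    - [0,0,0,0,0,0]
    - [0,0,0,0,0,0]

```text
clock: 46.45
eef_pos: [595.7, -28.0, 53.5]
tool_rot: [-1.571, 0.0, 0.198]
force: [0.3, 0.2, -3.5]
width: 54.4
```

Request:
apply_moves:
  targets:
    - [0,0.04,0,0,0,0]
    - [0,0,0,0,0,0]
    - [0,0,0,0,0,0]

```text
clock: 46.82
eef_pos: [596.0, -27.9, 52.6]
tool_rot: [-1.571, -0.001, 0.198]
force: [-2.0, 1.5, 5.4]
width: 54.4
```

Request:
apply_moves:
  targets:
    - [0,0,0,0,0,0]
    - [0,0,0,0,0,0]
    - [0,0,0,0,0,0]
    - [0,0,0,0,0,0]
    - [0,-0.3,0,0,0,0]
    - [0,-0.8,0,0,0,0]
    - [0,-0.9,0,0,0,0]
    - [0,-0.9,0,0,0,0]
    - [0,-0.3,0,0,0,0]
    - [0,0,0,0,0,0]
    - [0,0,0,0,0,0]
  jaw: 1

```text
clock: 48.2
eef_pos: [594.7, -28.0, 178.6]
tool_rot: [-1.57, 0.002, 0.198]
force: [0.1, 0.4, -0.3]
width: 85.7
```

```bash
python3 go.py 487.4 -314.4 175 -.19; python3 snap.py w12
python3 - <<'E'
from h import *
im=cv2.imread("pics/w12.png");g=cv2.cvtColor(im,6)
c=calibration("wrist");print(proj(c,[[596,-28.3,93],[596,-28.3,3],[567,-34,93]]))
cv2.imwrite("pics/c12.png",im)
print(g[200:330:2,277].tolist())
E
```

```text
[594.7 -28.  178.6] units x,y,z [-4.04   0.098 -6.492] turn y 2.779
48.2 [594.7 -28.  178.6] [-1.5703  0.0024  0.1981] [ 0.05  0.61 -0.08  1.73  0.07  0.81  1.71] [ 0.1  0.4 -0.3] 85.65982584511693
[[276.15008999 217.25722514]
 [276.16591762 193.78289289]
 [276.22926646 181.14550806]]
[156, 154, 154, 150, 151, 151, 150, 151, 151, 150, 150, 150, 146, 146, 148, 148, 148, 148, 148, 149, 148, 169, 193, 197, 184, 92, 40, 91, 118, 119, 122, 122, 120, 120, 117, 116, 117, 121, 120, 118, 117, 114, 115, 114, 119, 121, 115, 116, 115, 114, 114, 117, 115, 116, 118, 113, 118, 117, 113, 115, 114, 113, 114, 113, 114]
```

Request:
apply_moves:
  targets:
    - [-0.4,0,-0.5,0,0,0]
    - [-0.4,0,-0.65,0,0,0]
    - [-0.4,0,-0.65,0,0,0]
    - [-0.4,0,-0.65,0,0,0]
    - [-0.4,0,-0.65,0,0,0]
    - [-0.41,0,-0.65,0,0,0]
    - [-0.41,0,-0.65,0,0,0]
    - [-0.41,0,-0.65,0,0,0]
    - [-0.41,0,-0.65,0,0,0]
    - [-0.4,0,-0.5,0,0,0]
    - [0,0,-0.29,0,0,0]
    - [0,0,0,0,0,0]

```text
clock: 49.75
eef_pos: [488.8, -314.4, 179.2]
tool_rot: [-1.57, 0.0, 0.197]
force: [-0.2, 0.7, -0.6]
width: 85.7
```

Request:
apply_moves:
  targets:
    - [0,0,0,0,0.56,0]
    - [0,0,0,0,0.56,0]
    - [0,0,0,0,0.56,0]
    - [0,0,0,0,0.56,0]
    - [0,0,0,0,0.54,0]
    - [0,0,0,0,0,0]
    - [0,0,0,0,0,0]

```text
clock: 50.62
eef_pos: [488.9, -313.3, 179.7]
tool_rot: [-1.57, 0.0, -0.187]
force: [1.0, 0.4, -0.1]
width: 85.3
```

```bash
python3 go.py 487.4 -314.4 59.5 -.19
python3 - <<'E'
import sys;sys.argv=["","w12"]
from h import *
import pickle
s,c=pickle.load(open("pics/w12.pkl","rb"));g=cv2.cvtColor(cv2.imread("pics/w12.png"),6)
# project circle of radius r at z=93 for candidate centres, maximise radial gradient
gs=cv2.GaussianBlur(g,(0,0),1).astype(np.float32);a=np.linspace(0,2*np.pi,120,endpoint=False);best=[]
S=lambda x,y,r:cv2.remap(gs,*[q.astype(np.float32)[None] for q in proj(c,np.c_[x+r*np.cos(a),y+r*np.sin(a),0*a+93]).T],1)[0]
for x in np.arange(590,603,.5):
  for y in np.arange(-34,-22,.5):
    best.append((np.abs(S(x,y,30)-S(x,y,27)).mean(),x,y))
best.sort();print(best[-4:])
E
```

```text
[ 488.9 -313.3  179.7] units x,y,z [-0.03   3.006 -0.037] turn y 0.019
[(np.float32(80.92713), np.float64(596.0), np.float64(-27.0)), (np.float32(81.49825), np.float64(596.0), np.float64(-26.5)), (np.float32(81.62511), np.float64(595.5), np.float64(-27.0)), (np.float32(82.283005), np.float64(595.5), np.float64(-26.5))]
```

The tin is within about 1.5 mm of the mat centre. Now the speaker.

Request:
apply_moves:
  targets:
    - [-0.03,0.4,-0.03,0,0.02,0]
    - [0,0.6,0,0,0,0]
    - [0,0.7,0,0,0,0]
    - [0,0.6,0,0,0,0]
    - [0,0.45,0,0,0,0]
    - [0,0.25,0,0,0,0]
    - [0,0,0,0,0,0]
    - [0,0,0,0,0,0]

```text
clock: 51.62
eef_pos: [487.5, -315.6, 60.5]
tool_rot: [-1.571, -0.001, -0.193]
force: [-0.8, 0.8, -0.8]
width: 85.5
```

Request:
apply_moves:
  targets:
    - [0,0,0,0,0,0]
    - [0,0,0,0,0,0]
    - [0,0,0,0,0,0]
    - [0,0,0,0,0,0]
    - [0,0,0,0,0,0]
    - [0,0,0,0,0,0]
    - [0,0,0,0,0,0]
    - [0,0,0,0,0,0]
  jaw: -1

```text
clock: 52.62
eef_pos: [487.4, -314.9, 60.5]
tool_rot: [-1.57, -0.001, -0.193]
force: [-0.6, 1.5, 5.6]
width: 43.4
```

Request:
apply_moves:
  targets:
    - [0,-0.3,0,0,0,0]
    - [0,-0.5,0,0,0,0]
    - [0,-0.6,0,0,0,0]
    - [0,-0.6,0,0,0,0]
    - [0,-0.6,0,0,0,0]
    - [0,-0.4,0,0,-0.55,0]
    - [0,0,0,0,-0.55,0]
    - [0,0,0,0,-0.55,0]
    - [0,0,0,0,-0.55,0]
    - [0,0,0,0,-0.55,0]
    - [0,0,0,0,0,0]
    - [0,0,0,0,0,0]

```text
clock: 54.12
eef_pos: [486.7, -315.4, 179.9]
tool_rot: [-1.571, 0.0, 0.189]
force: [-0.4, -0.0, -2.0]
width: 43.8
```

```bash
python3 snap.py w13; python3 go.py 580 64.6 177 .1977
python3 - <<'E'
from h import *
a=cv2.imread("pics/w13.png",0).astype(int);b=cv2.imread("pics/w6.png",0).astype(int)
for c in (255,277,300): print(a[222:250:1,c].tolist())
E
```

```text
54.125 [ 486.7 -315.4  179.9] [-1.5708e+00  3.0000e-04  1.8940e-01] [ 0.59  0.59 -0.1   1.77  0.08  0.79  2.21] [-0.4 -0.  -2. ] 43.81943494132227
[ 486.7 -315.3  179.9] units x,y,z [4.082 0.072 8.888] turn y -0.056
[27, 24, 24, 25, 24, 27, 26, 26, 26, 25, 25, 26, 27, 28, 26, 27, 29, 30, 30, 31, 35, 33, 35, 33, 31, 34, 31, 31]
[21, 21, 23, 19, 23, 23, 21, 22, 19, 22, 21, 23, 24, 28, 25, 26, 26, 30, 29, 30, 29, 30, 33, 30, 32, 31, 30, 32]
[24, 21, 21, 25, 21, 22, 23, 23, 21, 22, 22, 23, 26, 26, 25, 28, 29, 29, 31, 32, 35, 35, 34, 35, 33, 33, 35, 32]
```

Request:
apply_moves:
  targets:
    - [0.37,0,0.6,0,-0.06,0]
    - [0.37,0,0.8,0,0,0]
    - [0.37,0,0.85,0,0,0]
    - [0.37,0,0.85,0,0,0]
    - [0.37,0,0.85,0,0,0]
    - [0.37,0,0.85,0,0,0]
    - [0.37,0,0.85,0,0,0]
    - [0.37,0,0.85,0,0,0]
    - [0.37,0,0.85,0,0,0]
    - [0.37,0,0.8,0,0,0]
    - [0.36,0,0.74,0,0,0]
    - [0,0,0,0,0,0]

```text
clock: 55.68
eef_pos: [576.3, 69.7, 180.0]
tool_rot: [-1.569, -0.001, 0.204]
force: [0.4, 0.3, -2.5]
width: 43.8
```

Request:
apply_moves:
  targets:
    - [0,0,0,0,0,0]
    - [0,0,0,0,0,0]
    - [0,0,0,0,0,0]

```text
clock: 56.05
eef_pos: [575.8, 64.2, 179.9]
tool_rot: [-1.571, 0.0, 0.198]
force: [-0.0, -0.8, -2.6]
width: 43.5
```

```bash
python3 go.py 579.1 64.5 60 .1977
```

```text
[575.8  64.2 179.9] units x,y,z [ 0.082  2.998 -0.008] turn y -0.0
```

Request:
apply_moves:
  targets:
    - [0.08,0.4,-0.01,0,0,0]
    - [0,0.6,0,0,0,0]
    - [0,0.6,0,0,0,0]
    - [0,0.6,0,0,0,0]
    - [0,0.4,0,0,0,0]
    - [0,0.25,0,0,0,0]
    - [0,0,0,0,0,0]
    - [0,0,0,0,0,0]

```text
clock: 57.05
eef_pos: [579.8, 65.7, 66.5]
tool_rot: [-1.571, -0.001, 0.199]
force: [-0.5, -0.1, -1.1]
width: 43.5
```

```bash
python3 go.py 579.1 64.5 58.5 .1977
```

```text
[579.8  65.7  66.5] units x,y,z [-0.023  0.201 -0.026] turn y 0.011
```

Request:
apply_moves:
  targets:
    - [-0.01,0.08,-0.02,0,0.01,0]
    - [0,0.06,0,0,0,0]
    - [0,0.04,0,0,0,0]
    - [0,0.03,0,0,0,0]
    - [0,0,0,0,0,0]
    - [0,0,0,0,0,0]

```text
clock: 57.8
eef_pos: [578.9, 64.8, 58.5]
tool_rot: [-1.571, -0.0, 0.198]
force: [-1.6, -1.0, 6.0]
width: 43.4
```

Request:
apply_moves:
  targets:
    - [0,0,0,0,0,0]
    - [0,0,0,0,0,0]
    - [0,0,0,0,0,0]
    - [0,0,0,0,0,0]
    - [0,-0.3,0,0,0,0]
    - [0,-0.8,0,0,0,0]
    - [0,-0.9,0,0,0,0]
    - [0,-0.9,0,0,0,0]
    - [0,-0.8,-0.4,0,0,0]
    - [0,-0.6,-0.6,0,0,0]
    - [0,0,0,0,0,0]
    - [0,0,0,0,0,0]
  jaw: 1

```text
clock: 59.3
eef_pos: [586.0, 26.5, 229.1]
tool_rot: [-1.57, 0.001, 0.199]
force: [-0.2, 0.0, -0.1]
width: 85.6
```

```bash
python3 snap.py w14
python3 - <<'E'
from h import *
im=cv2.imread("pics/w14.png")
a=cv2.resize(im[110:270,130:370],None,fx=3,fy=3,interpolation=cv2.INTER_CUBIC)
cv2.imwrite("pics/c14.png",a)
E
```

```text
59.3 [586.   26.5 229.1] [-1.5697e+00  9.0000e-04  1.9860e-01] [-0.03  0.54 -0.09  1.7   0.06  0.91  1.62] [-0.2  0.  -0.1] 85.55180266563816
```

View pics/c14.png

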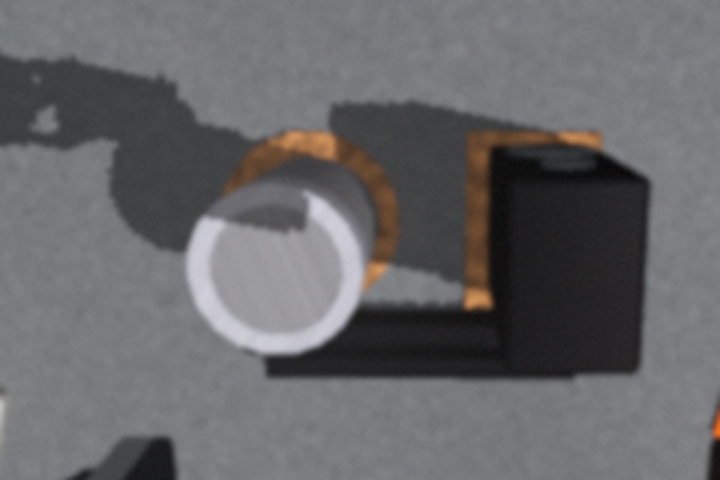

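The tin stands on the round mat and the speaker on the oblong one, both upright and parallel to the mats. Numeric check (all 16 views used):

Run:
```python
from h import *
import pickle
s,c=pickle.load(open("pics/w14.pkl","rb"));y=.1977;ex=np.array([np.cos(y),np.sin(y)]);ey=np.array([-ex[1],ex[0]])
q=lambda a:np.array(a)/3.+[130,110]
f=lambda n,a,z:print(n,[(round(float(b@ex),1),round(float(b@ey),1)) for b in back(c,q(a),z)[:,:2]])
f("spk top FL FR BR BL",[[492,178],[648,180],[638,371],[508,371]],108)
f("mat front corners",[[468,132],[602,132]],3)
f("tin top L R F B",[[187,266],[364,266],[275,178],[275,354]],93)
for n,p in dict(obl=(578.3,64.3),rnd=(596,-28.2)).items(): print(n,np.array(p)@ex,np.array(p)@ey)
```

```text
spk top FL FR BR BL [(547.1, -73.6), (547.7, -26.9), (608.4, -26.3), (608.3, -67.6)]
mat front corners [(542.1, -77.4), (542.1, -22.2)]
tin top L R F B [(577.5, -171.2), (577.6, -113.8), (549.0, -141.2), (607.7, -144.2)]
obl 579.6647129735442 -50.53909905507408
rnd 578.8515778283642 -144.7138239616841
```

Tin about 2 mm and speaker about 1 mm from their mat centres, so nothing needs mending. Handing in.

```bash
python3 -c "
from cell import *
print(finish_job())"
```

```text
the job is handed in; nothing more can be done
None
```

The job is handed in, at about 60 s of the 138 s allowed. I stood the tin, then the speaker, in the tray. Then I lifted the card out, pushed it into the empty slot (x = +20 mm), and put the tin and the speaker back on their mats.

Last checks:
- **Card:** It met the seat at the expected height with 11.7 N of push. Lengthwise it is centred to within about 1 mm of the fixed cards. The rail's middle is about 1.5 mm off the slot line at the top, which is a lean of about 1°.
- **Tin:** It is upright, about 2 mm from the middle of the round mat. An earlier circle fit gave about 1.5 mm.
- **Speaker:** It is upright, parallel to the oblong mat, and about 1 mm from its middle. My pixel readings of its rear left corner disagreed with the front ones by about 6 mm. That looked like a misread edge, so I took its squareness from the gripper's yaw, which matched the mat's.
- **Not checked again:** I last looked at the card before putting the tin and speaker back.

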